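Seat the tube block on the dry-bath heater

TASK

The aluminium tube block is standing loose on the heater's deck, on its three pegs. Slide it square along the rear fence until the pegs drop into their sockets in the middle of the deck, then press it down fully home, flush on the deck. Be gentle with it, and leave the little glass jar and the tube cap on the deck and the other things around where they are.

Things in the scene. Friction and masses are not known exactly. Their poses are not given: they have to be found in the camera images.
- base: Heater base: white housing 170 (x) x 350 (y) x 60 mm high, fixed to the bench, flat grey deck on top. Origin at the centre of its underside, deck at z = +60 mm. Its -x side (control panel) faces the robot, turned up to 0.2 rad. Three round sockets 12 mm across lie in the middle of the deck.
- seat (a point): The point on the deck surface where the centre of the block's underside must come, block parallel to the base; axes as the base's. It lies at (+10, 0, +60) mm in the base's frame. The sockets lie at (+30,-36), (-30,-20) and (+2,+37) mm (x, y) from it.
- fence (a point): Middle of the lower edge of the fence's front face, on the deck, 46.5 mm in +x from the seat; axes as the base's. The fence is a straight aluminium bar 340 mm long (y), 14 mm thick, 30 mm high along the deck's far edge. A block slid square along it has its pegs in line with the sockets within 0.5 mm; slid slowly they drop in and it stops.
- ejector (a joint): How far the stiff ejector pins in the sockets are pushed down (m): 0 at the start, their tops 5 mm below the deck, about 0.006 when the block is home. Pegs dropped in rest on them, the block's underside then 2 to 5 mm above the deck. About 15 N in all, block's weight included, drives them down; no spring, they stay where they are left.
- block: Aluminium tube block 92 (x) x 100 (y) x 32 mm high, too wide to grip, 4 x 4 dark wells on its flat solid top. Origin at the centre of its underside, z up, top at +32 mm. It starts on its pegs (underside 11 mm above the deck), 88 to 104 mm left or right of the seat, 8 to 22 mm short of the fence, turned up to 0.25 rad. 0.5 to 0.8 kg; slides with about 2 to 8 N; over 40 N is too hard.
- peg (a point): Foot of the peg at (+2,+37) mm in the block's frame. Three upright steel pegs under the block, 10 mm thick, 11 mm long, with 1.5 mm chamfered feet, stand at (+30,-36), (-30,-20) and (+2,+37) mm (x, y) from its origin, matching the sockets with 1 mm clearance all round.
- jar: Small glass jar with white lid, 32 mm across, 50 mm high, standing on the deck on the other side of the seat from the block, about 88 to 104 mm from it; origin at the centre of its underside. It is not in the way and must stay.
- cap: Bystander: orange screw cap of a tube, 22 mm across, 14 mm high, lying on the front edge of the deck, 74 to 80 mm in front of the seat (-x) and up to 30 mm to either side; origin at the centre of its underside. Leave it there.
- amber: Bystander: amber bottle with blue cap, 68 mm across, 130 mm high, to the left of the base; origin at the centre of its underside. Leave it alone.
- beaker: Bystander: empty glass beaker, 72 mm across, 90 mm high, to the left of the base; origin at the centre of its underside. Leave it alone.
- tipbox: Bystander: clear box with red top and pipette tips, 90 x 125 x 81 mm, to the right of the base; origin at the centre of its underside. Leave it alone.
- pipette: Bystander: grey hand pipette lying along its x axis, 235 mm long, 22 mm thick, to the right of the base; origin on the bench under it, 85 mm from the plunger end. Leave it alone.
Not all that is in view belongs to the job. There is more than one size of the block; the job needs the largest.

How it is judged (in metres and radians):
At the end, for the whole second after the job is handed in: The block lies flush on the deck (underside within 1.8 mm of it), its centre within 3 mm of the seat, level within 0.025 rad and parallel to the base within 0.05 rad, at rest; the jar upright (within 0.1 rad) and within 15 mm of where it stood, and the tube cap too (horizontal distance between block and seat below 0.003 m and z of block in the frame of seat below 0.0018 m and angle between block's own z axis and vertical below 0.025 rad and angle between the x axis of block and the x axis of base, either way round below 0.05 rad and linear speed of block below 0.02 m/s and distance of each of jar, cap from where it was at the start of the episode below 0.015 m and angle between jar's own z axis and vertical below 0.1 rad); the robot touches nothing.
It fails at once if the block is pushed or pressed with more than 40 N (contact force between any of the fingers, the arm and block above 40 N).
It fails at once if the jar is knocked over, or the jar or the tube cap moved more than 15 mm (distance of any of cap, jar from where it was at the start of the episode above 0.015 m or angle between jar's own z axis and vertical above 0.5 rad).
It fails at once if a bystander on the bench (amber bottle, beaker, tip box, pipette) is moved more than 30 mm (distance of any of amber, beaker, tipbox, pipette from where it was at the start of the episode above 0.03 m).
It also fails if it takes over 64 s, if anything falls off the work surface, if the arm or the gripper's body presses on something with over 40 N, if the wrist force passes 120 N, or if a joint passes its speed limit or range.

ROBOT

A 6-joint arm with a two-finger parallel gripper is mounted at the origin on the work surface. World frame = base frame: x ahead of the robot, y to its left, z up, the work surface at z = 0. Lengths are in mm, angles in degrees, forces in N, time in s.
With the tool pointing down it reaches from about 350 to 850 mm from the base axis. Payload 8.1 kg.
Tool frame: the origin (TCP) lies between the finger pads; the fingertips stand 22 mm ahead of it and the grasp point (between the pads) lies 3 mm ahead of it; z points along the fingers, y is the line along which they close (so a half turn about z gives the same grasp; the last joint's range is limited). The gripper opens to 85 mm and grips with 20 to 120 N. Pads are 22 mm wide; open, the fingers measure 114 mm over their backs; the gripper's body (76 mm by 85 mm) begins 54 mm behind the grasp point. The pads swing forward as they close: fully open they stand 13 mm farther back than shut.
Start: joints at [60.195, 7.471, 85.268, -0, 87.261, -4.893], TCP at [252.717, 544.187, 253.292] pointing down, gripper open.
Joint ranges: [-169.43, 169.43], [-51.17, 129.36], [1.28, 143.12], [-76.62, 256.62], [0, 156.53], [-152.29, 152.29]. Speed limits (degrees/s): [136.94, 136.94, 159.86, 180, 180, 180].

INTERFACE

Orientations are given as [roll, pitch, yaw] about the fixed x, y, z axes, in that order (R = Rz(yaw) Ry(pitch) Rx(roll)).
In Python, from bench import r, vision gives the robot as it stands.
- The arm moves only by the tool step_arm, never from a script. Its argument "targets" is a list that holds one entry, the list of rows, each a list of 6 numbers: the shift along the world's x, y, z in mm, then the turn, a rotation vector about the world's x, y, z in rad. In form: [[[x, y, z, rx, ry, rz], ...]]. A call has 1 to 12 rows; each row is the pose to reach, as a shift and turn from the pose commanded when the call began; what a row does not reach only later rows make up. A row lasts 1/12 s, in which the tool goes at most 41.7 mm and 7.16 degrees, less where a joint would pass 70% of its speed; a pose out of reach is approached as far as the arm can. A call with a gripper value outside its range is refused whole. "fingers" is the gripper's target within -1 to 1 (shut at 1, half-way at 0, fully open at -1), set as the call begins (left out, the last holds). The fingers move at their own pace and stop on an object; "newtons" is the grip in N (left out, the last holds). Time passes only in rows, so rows that repeat a pose let the fingers close. It gives the time, the measured TCP pose, the force, the opening and the grip force at its end, in the units of the state.
- r.sense(): the state, without advancing time (a new reading comes with each control period).
- vision.snapshot(name): name is "scene" or "top" or "wrist"; returns a dict with "img" (480x640x3 uint8, blue, green, red), "mtx" (3x3 intrinsics, pixels), "eye" and "attitude" of the camera in the world. Camera axes: x right, y up, looking along -z (the intrinsics and any distortion apply to the point x, -y, -z); pixel columns grow to the right and rows downward; lengths in mm; the calibration is good to about 2 mm. A picture is of the moment at which its call begins. There is no depth.
- r.hand_in(): hands the job in; it is judged then, once.
The state is a dict: "time": time; "joint_pos": joint angles; "qd": joint speeds; "joint_efforts": joint torques, N m; "tool_pos": TCP position; "tcp_rot": TCP orientation; "ft_force": force on the tool from outside, world axes, zero at the start; "wrist_torque": the same for the moment, N m; "finger_gap": finger opening in mm; "grip_force": force on a finger pad.
Only numpy, scipy, OpenCV 4.12 (cv2) and the standard library are available. Lean on these libraries where they do the work, as an engineer would, in place of code of your own. Each camera call takes 0.05 s, during which the arm holds its last target. There are 200 camera calls.

## Working session

There is one attempt and no reset: what is moved stays moved. The work goes in short steps, Python scripts to look and compute and a tool call to move; the robot and the scene stay as the last step left them, time stands still between calls to the robot, and variables do not carry over. Pictures are saved under pics/ and viewed, at most 10 in all, crops included, and the job is handed in when it is done.

Besides the shell and the picture viewer there is one more tool, called after "Request:" as name(argument=value, ...) on one line, values as JSON. step_arm: Moves the arm, as the interface text tells. Its arguments: {"type":"object","properties":{"targets":{"type":"array"},"fingers":{"type":"number"},"newtons":{"type":"number"}},"required":["targets"]}

```bash
mkdir -p pics; ls; python3 - <<'E'
from bench import r, vision
import cv2
s=r.sense(); print({k:s[k] for k in('time','tool_pos','tcp_rot','ft_force','finger_gap')})
for n in('scene','top'):
    d=vision.snapshot(n); cv2.imwrite(f'pics/{n}0.png',d['img']); print(n,d['mtx'],d['eye'],d['attitude'],[k for k in d])
E
```

```text
pics
{'time': 0.0, 'tool_pos': array([252.44134851, 543.75276605, 252.23705449]), 'tcp_rot': array([-1.79894062e+02, -9.86337144e-03,  1.55090188e+02]), 'ft_force': array([ 0.0080005 ,  0.94530623, -0.73071846]), 'finger_gap': 85.5536737609737}
scene [[516.09239274   0.         322.1746203 ]
 [  0.         516.09239274 239.90470889]
 [  0.           0.           1.        ]] [1055.62476683 -602.8432156   843.17412865] [4.81865748e+01 2.62089869e-02 4.70753110e+01] ['img', 'mtx', 'eye', 'attitude']
top [[504.9245247    0.         327.69195758]
 [  0.         504.9245247  234.87979079]
 [  0.           0.           1.        ]] [ 175.22623721    3.38723869 1411.57067071] [ 1.17241064e+01  2.20348773e-02 -8.86171209e+01] ['img', 'mtx', 'eye', 'attitude']
```

View pics/scene0.png

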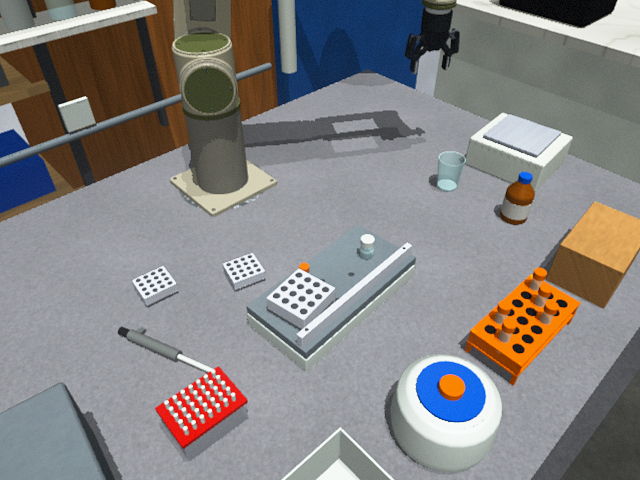

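View pics/top0.png

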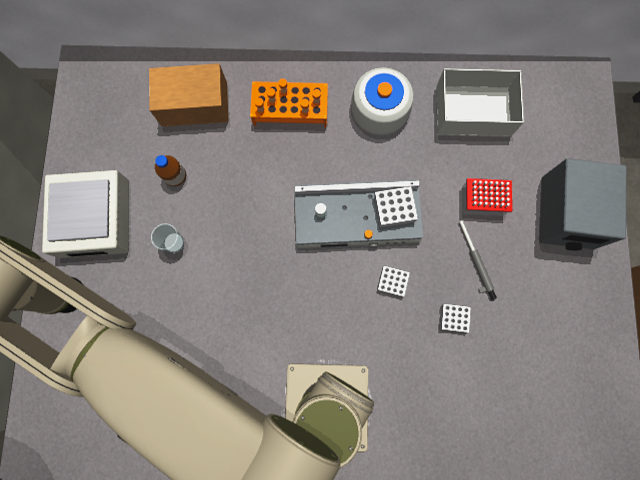

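Candidates: 4x4 blocks at top-view pixels (396,206) on the deck, (394,281) and (456,318) on the bench. The one on the deck is clearly the largest, so I choose that. The jar is at (320,210), the cap at (368,234), the fence runs from (296,188) to (418,183), and the sockets are near (345,208). I'll measure these next.

```bash
cat > h.py <<'E'
import numpy as np, cv2
from scipy.spatial.transform import Rotation as R
def ray(d,uv,z):
    u=np.atleast_2d(uv).astype(float)
    K=d['mtx']; v=np.c_[(u[:,0]-K[0,2])/K[0,0],-(u[:,1]-K[1,2])/K[1,1],-np.ones(len(u))]
    w=R.from_euler('xyz',d['attitude'],degrees=True).apply(v); e=np.asarray(d['eye'])
    return (e+w*((z-e[2])/w[:,2])[:,None])[:,:2]
def proj(d,P):
    c=R.from_euler('xyz',d['attitude'],degrees=True).inv().apply(np.atleast_2d(P)-d['eye'])
    K=d['mtx']; return np.c_[K[0,0]*c[:,0]/-c[:,2]+K[0,2],K[1,1]*c[:,1]/c[:,2]*1+K[1,2]]
E
python3 - <<'E'
from h import *
from bench import vision
d=vision.snapshot('top'); im=d['img']; hsv=cv2.cvtColor(im,cv2.COLOR_BGR2HSV)
x0,y0,x1,y1=280,170,440,265
c=im[y0:y1,x0:x1]
cv2.imwrite('pics/crop1.png',cv2.resize(c,None,fx=5,fy=5,interpolation=cv2.INTER_CUBIC))
m=((hsv[...,2]>190)&(hsv[...,1]<40)).astype(np.uint8); m[:y0]=0;m[y1:]=0;m[:,:x0]=0;m[:,x1:]=0
n,l,st,ce=cv2.connectedComponentsWithStats(m)
for i in range(1,n):
    if st[i,4]>30: 
        p=np.argwhere(l==i)[:,::-1].astype(np.float32); rr=cv2.minAreaRect(p); print(st[i],ce[i],rr, ray(d,cv2.boxPoints(rr),103 if st[i,4]>300 else 90).round(1).tolist())
E
```

```text
[ 295  181  124   43 1414] [379.74186704 196.97807638] ((357.3330078125, 203.61688232421875), (41.35860824584961, 123.2835464477539), 87.36756134033203) [[580.0, 102.5], [603.9, -230.2], [489.1, -233.9], [465.8, 93.2]]
[315 203  11  11  95] [320.16842105 207.85263158] ((320.0, 208.0), (10.0, 10.0), 90.0) [[536.7, 47.0], [537.4, 19.9], [509.5, 19.2], [508.8, 46.2]]
```

View pics/crop1.png

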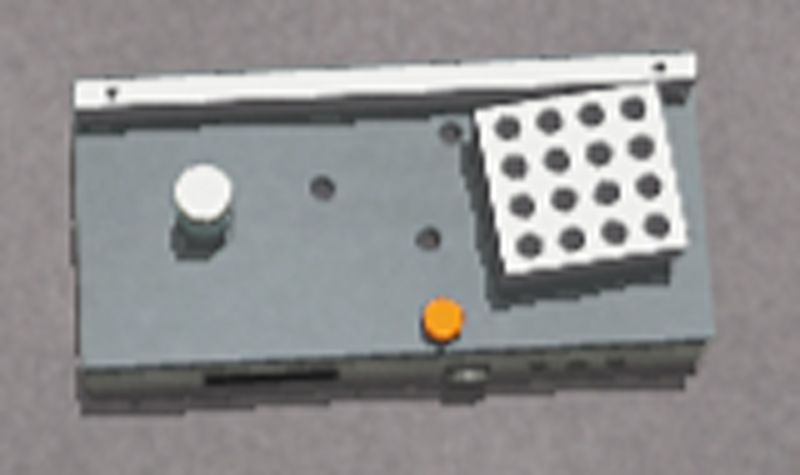

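The crop shows the block corners at (477,113), (655,84), (686,246) and (508,273). The sockets are at (451,132), (428,238) and (322,188), the jar lid at (203,192) and the cap at (442,320).

```bash
python3 - <<'E'
from h import *
from bench import vision
d=vision.snapshot('top')
f=lambda P,z: ray(d,np.array(P)/5.+[280,170]-0.4,z)
b=f([(477,113),(655,84),(686,246),(508,273)],103); c=b.mean(0)
print('block',b.round(1).tolist(),c,[np.linalg.norm(b[i]-b[i-1]).round(1) for i in range(4)])
for i,j in((1,0),(2,3),):
    v=b[j]-b[i]; print('yaw',np.degrees(np.arctan2(-v[0],v[1])))
for i,j in((3,0),(2,1)):
    v=b[j]-b[i]; print('yaw',np.degrees(np.arctan2(v[1],v[0])))
S=f([(451,132),(428,238),(322,188)],60)
m=np.array([(30,-36),(-30,-20),(2,37)],float)
A=S-S.mean(0);B=m-m.mean(0)
th=np.arctan2((B[:,0]*A[:,1]-B[:,1]*A[:,0]).sum(),(A*B).sum()); Rm=np.array([[np.cos(th),-np.sin(th)],[np.sin(th),np.cos(th)]])
seat=S.mean(0)-Rm@m.mean(0)
print('seat',seat,np.degrees(th),'res',(S-seat-m@Rm.T).round(1).tolist())
g=lambda p:((np.atleast_2d(p)-seat)@Rm).round(1).tolist()
print('block in seat',g(c),'jar',f([(203,192)],110),g(f([(203,192)],110)),'cap',g(f([(442,320)],74)))
print('front edge',g(f([(80,364),(712,340)],60)),'fence top front',g(f([(75,108),(696,78)],90)))
v=np.diff(f([(80,364),(712,340)],60),axis=0)[0];print(np.degrees(np.arctan2(v[0],-v[1])))
v=np.diff(f([(75,108),(696,78)],90),axis=0)[0];print(np.degrees(np.arctan2(v[0],-v[1])))
E
```

```text
block [[567.2, -114.1], [585.8, -210.2], [496.2, -225.8], [479.1, -131.1]] [ 532.04495866 -170.29655653] [np.float64(89.7), np.float64(97.8), np.float64(91.0), np.float64(96.3)]
yaw 10.959147210401312
yaw 10.193550585162807
yaw 10.882298245462314
yaw 9.927919263197401
seat [535.99149185 -69.57094419] 4.284590704325979 res [[0.1, -0.4], [0.2, 0.4], [-0.4, 0.0]]
block in seat [[-11.5, -100.1]] jar [[517.82942507  32.10872973]] [[-10.5, 102.8]] cap [[-79.1, -23.0]]
front edge [[-90.6, 174.4], [-94.8, -170.8]] fence top front [[45.5, 170.1], [45.3, -169.0]]
3.5939024249599023
4.254293472928093
```

Request:
step_arm(targets=[[[196, -720, 0, 0, 0, 0.508], [196, -720, 0, 0, 0, 0.508], [196, -720, 0, 0, 0, 0.508], [196, -720, 0, 0, 0, 0.508], [196, -720, 0, 0, 0, 0.508], [196, -720, 0, 0, 0, 0.508], [196, -720, 0, 0, 0, 0.508], [196, -720, 0, 0, 0, 0.508], [196, -720, 0, 0, 0, 0.508], [196, -720, 0, 0, 0, 0.508], [196, -720, 0, 0, 0, 0.508], [196, -720, 0, 0, 0, 0.508]]], fingers=0)

```text
time: 1.2
tool_pos: [383.0, 63.4, 253.5]
tcp_rot: [-180.0, 0.1, -175.8]
ft_force: [1.1, 0.4, -0.0]
finger_gap: 42.9
grip_force: 0.0
```

Request:
step_arm(targets=[[[65, -239, 0, 0, 0, 0], [65, -239, 0, 0, 0, 0], [65, -239, 0, 0, 0, 0], [65, -239, 0, 0, 0, 0], [65, -239, 0, 0, 0, 0], [65, -239, 0, 0, 0, 0], [65, -239, 0, 0, 0, 0], [65, -239, 0, 0, 0, 0], [65, -239, 0, 0, 0, 0]]])

```text
time: 1.95
tool_pos: [447.8, -173.4, 252.9]
tcp_rot: [179.9, -0.0, -175.9]
ft_force: [-0.1, 0.8, -0.2]
finger_gap: 42.8
grip_force: 0.0
```

```bash
python3 - <<'E'
from h import *
from bench import vision,r
s=r.sense();print(s['tool_pos'],s['tcp_rot'],s['joint_pos'],s['time'])
d=vision.snapshot('wrist');cv2.imwrite('pics/w1.png',d['img']);print(d['eye'],d['attitude'])
E
```

```text
[ 447.81808192 -173.38852972  252.94991889] [ 1.79944279e+02 -4.61560452e-02 -1.75852771e+02] [-2.73029752e+01 -1.13336801e+01  1.03685032e+02  2.34719734e-02
  8.77170969e+01 -1.21451131e+02] 1.95
[ 376.17888534 -179.5264086   374.17072915] [-1.64488190e+01 -1.98706948e-02  9.40902970e+01]
```

View pics/w1.png

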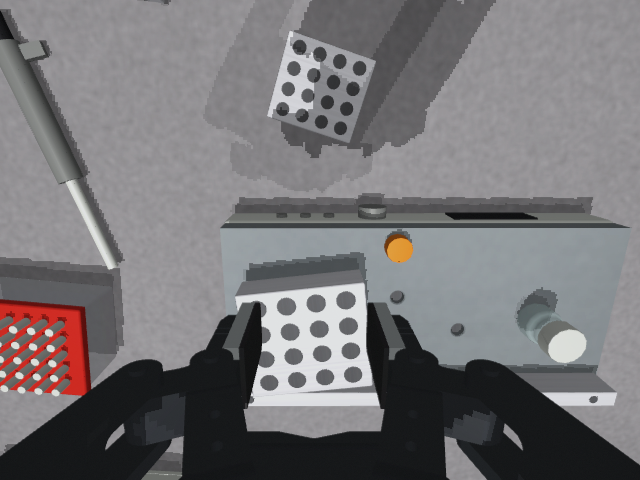

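The wrist view shows the block top's front edge from (237,297) to (362,281), the deck front edge along row 227, sockets at (397,297) and (457,329), and the cap at (399,249). I'll cross-check these against the top view.

```bash
python3 - <<'E'
from h import *
from bench import vision
d=vision.snapshot('wrist')
seat=np.array([536.,-69.6]);t=np.radians(4.2);Rm=np.array([[np.cos(t),-np.sin(t)],[np.sin(t),np.cos(t)]])
g=lambda p:((p-seat)@Rm).round(1).tolist()
b=ray(d,[(237,297),(362,281),(373,384)],103);print('block',b,g(b),np.degrees(np.arctan2(-(b[1]-b[0])[0],(b[1]-b[0])[1])))
print('sock',g(ray(d,[(397,297),(457,329)],60)),'exp (-30,-20),(2,37)')
e=ray(d,[(221,227),(629,227)],60);print('front',e,g(e),np.degrees(np.arctan2(-(e[1]-e[0])[0],(e[1]-e[0])[1])))
print('fence top back?',g(ray(d,[(255,405),(613,405)],90)))
print('cap',g(ray(d,[(400,251)],74)),'jar',g(ray(d,[(566,345)],110)))
E
```

```text
block [[ 497.56079822 -229.02491085]
 [ 477.57209876 -134.8539844 ]
 [ 567.10010329 -115.98570219]] [[-50.0, -156.2], [-63.1, -60.8], [27.6, -48.5]] 11.983729343522961
sock [[-31.3, -23.4], [0.3, 33.3]] exp (-30,-20),(2,37)
front [[ 453.99013678 -251.39268696]
 [ 429.08290874   90.86480144]] [[-95.1, -175.3], [-94.9, 167.9]] 4.162269102695941
fence top back? [[58.4, -149.1], [58.6, 165.8]]
cap [[-78.1, -26.7]] jar [[-12.5, 98.6]]
```

Request:
step_arm(targets=[[[0, 0, -40, 0, 0, 0], [0, 0, -80, 0, 0, 0], [0, 0, -120, 0, 0, 0], [0, 0, -145, 0, 0, 0], [0, 0, -155, 0, 0, 0], [0, 0, -155, 0, 0, 0], [0, 0, -155, 0, 0, 0]]])

```text
time: 2.63
tool_pos: [448.7, -173.1, 99.5]
tcp_rot: [-180.0, 0.0, -175.7]
ft_force: [-0.1, -0.3, 0.5]
finger_gap: 42.5
grip_force: 0.0
```

```bash
python3 - <<'E'
from h import *
from bench import vision,r
s=r.sense();print(s['tool_pos'],s['tcp_rot'],s['ft_force'])
d=vision.snapshot('scene');i=d['img'][200:380,220:440];cv2.imwrite('pics/s1.png',cv2.resize(i,None,fx=3.3,fy=3.3,interpolation=cv2.INTER_CUBIC))
E
```

```text
[ 448.72351447 -173.13927353   99.50765263] [-1.79976623e+02  4.44073261e-02 -1.75733774e+02] [-0.05735268 -0.34099288  0.51149453]
```

View pics/s1.png

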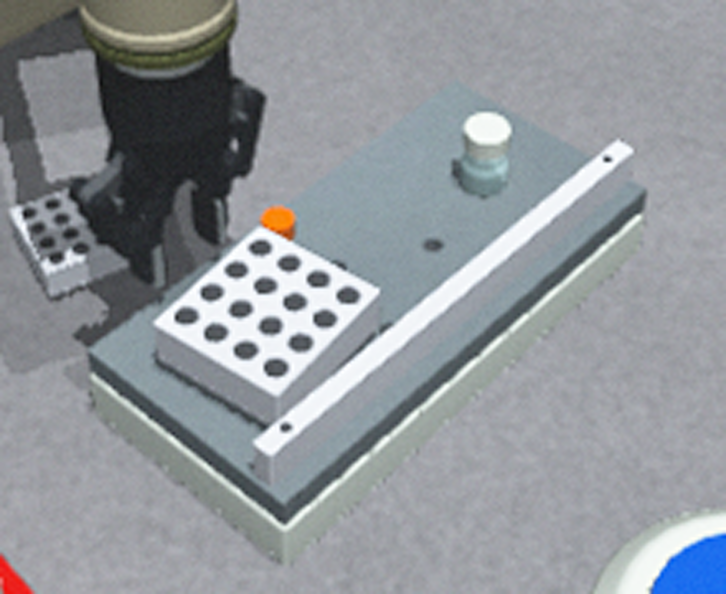

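The picture shows the fingers standing clear in front of the block, with the cap and jar untouched. Now I'll push gently toward the fence.

Request:
step_arm(targets=[[[4, 0.3, 0, 0, 0, 0], [8, 0.6, 0, 0, 0, 0], [12, 0.9, 0, 0, 0, 0], [15, 1.1, 0, 0, 0, 0], [17, 1.2, 0, 0, 0, 0], [19, 1.4, 0, 0, 0, 0], [20.5, 1.5, 0, 0, 0, 0], [22, 1.6, 0, 0, 0, 0], [23.5, 1.7, 0, 0, 0, 0], [25, 1.8, 0, 0, 0, 0], [26.5, 1.9, 0, 0, 0, 0], [28, 2.1, 0, 0, 0, 0]]])

```text
time: 3.68
tool_pos: [474.7, -171.0, 97.8]
tcp_rot: [179.9, -0.2, -175.8]
ft_force: [-8.1, 2.6, 5.8]
finger_gap: 42.5
grip_force: 3.9
```

Request:
step_arm(targets=[[[1, 0.1, 0, 0, 0, 0], [2, 0.1, 0, 0, 0, 0], [3, 0.2, 0, 0, 0, 0], [4, 0.3, 0, 0, 0, 0], [5, 0.4, 0, 0, 0, 0]]])

```text
time: 4.1
tool_pos: [479.7, -170.4, 97.8]
tcp_rot: [179.9, -0.2, -175.8]
ft_force: [-8.2, 2.8, 6.1]
finger_gap: 42.8
grip_force: 3.8
```

Request:
step_arm(targets=[[[1, 0.1, 0, 0, 0, 0], [2, 0.1, 0, 0, 0, 0], [3, 0.2, 0, 0, 0, 0], [4, 0.3, 0, 0, 0, 0], [4.5, 0.3, 0, 0, 0, 0]]])

```text
time: 4.52
tool_pos: [484.1, -170.0, 97.8]
tcp_rot: [179.9, -0.2, -175.8]
ft_force: [-9.3, 3.2, 6.2]
finger_gap: 42.8
grip_force: 4.9
```

Request:
step_arm(targets=[[[0.7, 0.0, 0, 0, 0, 0], [1.4, 0.1, 0, 0, 0, 0], [2, 0.1, 0, 0, 0, 0]]])

```text
time: 4.77
tool_pos: [484.7, -169.8, 97.6]
tcp_rot: [179.8, -0.4, -175.8]
ft_force: [-19.6, 3.9, 14.3]
finger_gap: 42.7
grip_force: 9.7
```

```bash
python3 - <<'E'
from h import *
from bench import vision,r
d=vision.snapshot('scene');i=d['img'][230:350,220:400];cv2.imwrite('pics/s2.png',cv2.resize(i,None,fx=4.4,fy=4.4,interpolation=cv2.INTER_CUBIC))
E
```

```text
(no output)
```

View pics/s2.png

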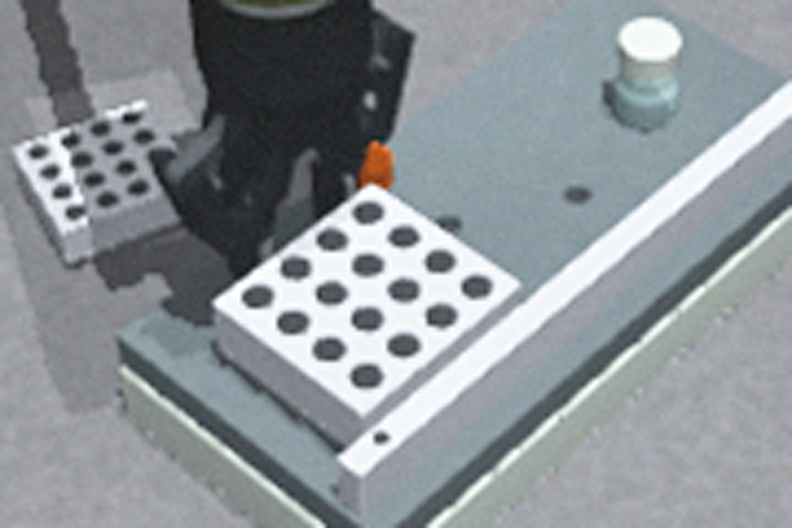

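The view shows the block's edge parallel to and against the fence, and the force step to about 20 N confirms contact. The jar and cap are in place. I'll back off, rise, turn 90° and go to the block's -y side.

Request:
step_arm(targets=[[[-10, -0.7, 0, 0, 0, 0], [-30, -2, 0, 0, 0, 0], [-30, -2, 38, 0, 0, 0], [-30, -2, 75, 0, 0, -0.12], [-20, -20, 75, 0, 0, -0.24], [-5, -40, 75, 0, 0, -0.36], [10, -55, 75, 0, 0, -0.48], [25, -65, 75, 0, 0, -0.6], [40, -75, 75, 0, 0, -0.72], [50, -80, 75, 0, 0, -0.84], [61, -84, 75, 0, 0, -0.96], [61, -84, 75, 0, 0, -1.08]]])

```text
time: 5.82
tool_pos: [550.0, -255.5, 173.1]
tcp_rot: [180.0, 0.0, 122.0]
ft_force: [0.3, -0.3, 0.1]
finger_gap: 42.8
grip_force: 0.0
```

Request:
step_arm(targets=[[[-2, -2, 0, 0, 0, -0.12], [-3, -2, 0, 0, 0, -0.24], [-3, -2, 0, 0, 0, -0.36], [-3, -2, 0, 0, 0, -0.485], [-3, -2, 0, 0, 0, -0.485], [-3, -2, 0, 0, 0, -0.485]]])

```text
time: 6.32
tool_pos: [545.6, -256.7, 173.2]
tcp_rot: [-180.0, -0.0, 94.8]
ft_force: [-0.0, 0.5, -0.3]
finger_gap: 42.7
grip_force: 0.0
```

```bash
python3 - <<'E'
from h import *
from bench import vision,r
s=r.sense();print(s['tool_pos'],s['tcp_rot'],s['joint_pos'])
d=vision.snapshot('top');im=d['img']
x0,y0,x1,y1=280,170,440,265
c=im[y0:y1,x0:x1]
cv2.imwrite('pics/crop2.png',cv2.resize(c,None,fx=5,fy=5,interpolation=cv2.INTER_CUBIC))
E
```

```text
[ 545.609954   -256.71869186  173.17292083] [-1.79989299e+02 -6.78001363e-03  9.47512928e+01] [-3.00683416e+01  1.07729142e+01  9.00826882e+01 -5.54204997e-04
  7.91570542e+01 -3.48195308e+01]
```

View pics/crop2.png

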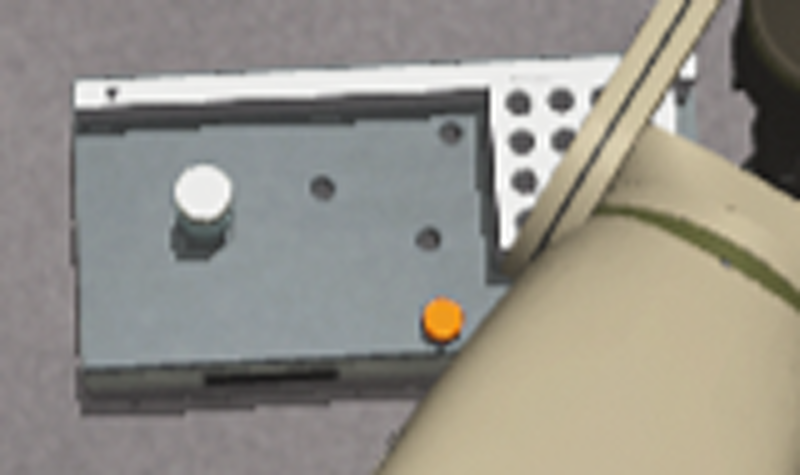

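The block edge from (489,90) to (500,248) is square to the fence. I'll go down beside it.

Request:
step_arm(targets=[[[0, 0, -35, 0, 0, -0.008], [0, 0, -65, 0, 0, -0.008], [0, 0, -75, 0, 0, -0.008], [0, 0, -75, 0, 0, -0.008], [-0.5, 6, -75, 0, 0, -0.008], [-0.9, 12, -75, 0, 0, -0.008], [-1.1, 15, -75, 0, 0, -0.008], [-1.3, 18, -75, 0, 0, -0.008], [-1.4, 20, -75, 0, 0, -0.008], [-1.6, 22, -75, 0, 0, -0.008], [-1.7, 24, -75, 0, 0, -0.008], [-1.9, 26, -75, 0, 0, -0.008]]])

```text
time: 7.37
tool_pos: [544.7, -232.4, 100.1]
tcp_rot: [179.9, 0.2, 94.1]
ft_force: [0.9, -6.6, 2.4]
finger_gap: 42.6
grip_force: 3.4
```

Request:
step_arm(targets=[[[-0.2, 2.5, 0, 0, 0, 0], [-0.3, 5, 0, 0, 0, 0], [-0.5, 7.5, 0, 0, 0, 0], [-0.6, 10, 0, 0, 0, 0], [-0.8, 12.5, 0, 0, 0, 0], [-0.9, 15, 0, 0, 0, 0], [-1.1, 17.5, 0, 0, 0, 0], [-1.2, 20, 0, 0, 0, 0], [-1.4, 22.5, 0, 0, 0, 0], [-1.5, 25, 0, 0, 0, 0], [-1.7, 27.5, 0, 0, 0, 0], [-1.8, 30, 0, 0, 0, 0]]])

```text
time: 8.37
tool_pos: [542.7, -202.9, 100.1]
tcp_rot: [179.9, 0.2, 94.1]
ft_force: [-1.7, -8.7, 3.5]
finger_gap: 42.8
grip_force: 4.4
```

Request:
step_arm(targets=[[[-0.2, 2.5, 0, 0, 0, 0], [-0.4, 5, 0, 0, 0, 0], [-0.5, 7.5, 0, 0, 0, 0], [-0.7, 10, 0, 0, 0, 0], [-0.9, 12.5, 0, 0, 0, 0], [-1.0, 15, 0, 0, 0, 0], [-1.2, 17.5, 0, 0, 0, 0], [-1.4, 20, 0, 0, 0, 0], [-1.6, 22.5, 0, 0, 0, 0], [-1.7, 25, 0, 0, 0, 0], [-1.9, 27.5, 0, 0, 0, 0], [-2.1, 30, 0, 0, 0, 0]]])

```text
time: 9.37
tool_pos: [540.5, -173.0, 100.1]
tcp_rot: [179.9, 0.3, 94.1]
ft_force: [-2.1, -9.0, 4.2]
finger_gap: 42.8
grip_force: 4.7
```

Request:
step_arm(targets=[[[-0.1, 2, 0, 0, 0, 0], [-0.3, 4, 0, 0, 0, 0], [-0.4, 6, 0, 0, 0, 0], [-0.6, 8, 0, 0, 0, 0], [-0.7, 10, 0, 0, 0, 0], [-0.8, 12, 0, 0, 0, 0], [-1.0, 14, 0, 0, 0, 0], [-1.1, 16, 0, 0, 0, 0], [-1.3, 18, 0, 0, 0, 0], [-1.4, 20, 0, 0, 0, 0], [-1.6, 22, 0, 0, 0, 0], [-1.7, 24, 0, 0, 0, 0]]])

```text
time: 10.37
tool_pos: [538.8, -149.0, 100.1]
tcp_rot: [179.9, 0.3, 94.1]
ft_force: [-2.6, -9.4, 5.0]
finger_gap: 42.6
grip_force: 5.0
```

Request:
step_arm(targets=[[[0, 0.7, 0, 0, 0, 0], [-0.1, 1.4, 0, 0, 0, 0], [-0.1, 2.1, 0, 0, 0, 0], [-0.2, 2.8, 0, 0, 0, 0], [-0.2, 3.5, 0, 0, 0, 0], [-0.3, 4.2, 0, 0, 0, 0], [-0.3, 4.9, 0, 0, 0, 0], [-0.4, 5.6, 0, 0, 0, 0], [-0.4, 6.3, 0, 0, 0, 0], [-0.5, 7, 0, 0, 0, 0], [-0.5, 7.7, 0, 0, 0, 0], [-0.6, 8.4, 0, 0, 0, 0]]])

```text
time: 11.37
tool_pos: [538.2, -140.7, 100.1]
tcp_rot: [179.9, 0.3, 94.1]
ft_force: [-2.1, -10.2, 3.6]
finger_gap: 42.6
grip_force: 4.9
```

Request:
step_arm(targets=[[[0, 0.5, 0, 0, 0, 0], [-0.1, 1, 0, 0, 0, 0], [-0.1, 1.5, 0, 0, 0, 0], [-0.1, 2, 0, 0, 0, 0], [-0.2, 2.5, 0, 0, 0, 0], [-0.2, 3, 0, 0, 0, 0], [-0.2, 3.5, 0, 0, 0, 0], [-0.3, 4, 0, 0, 0, 0]]])

```text
time: 12.03
tool_pos: [537.8, -136.4, 99.9]
tcp_rot: [179.9, 0.2, 94.1]
ft_force: [-1.8, -8.0, 2.1]
finger_gap: 42.9
grip_force: 3.9
```

Request:
step_arm(targets=[[[0, 0.4, 0, 0, 0, 0], [-0.1, 0.8, 0, 0, 0, 0], [-0.1, 1.2, 0, 0, 0, 0], [-0.1, 1.6, 0, 0, 0, 0], [-0.1, 2.0, 0, 0, 0, 0]]])

```text
time: 12.45
tool_pos: [537.4, -133.1, 98.9]
tcp_rot: [180.0, 0.1, 94.1]
ft_force: [-0.6, -7.6, 2.3]
finger_gap: 42.9
grip_force: 3.6
```

Request:
step_arm(targets=[[[0, 0.3, 0, 0, 0, 0], [0, 0.6, 0, 0, 0, 0], [-0.1, 0.9, 0, 0, 0, 0]]])

```text
time: 12.7
tool_pos: [537.4, -132.4, 98.9]
tcp_rot: [179.9, 0.1, 94.1]
ft_force: [-0.2, -6.3, 2.2]
finger_gap: 42.3
grip_force: 3.4
```

```bash
python3 - <<'E'
from h import *
from bench import vision,r
d=vision.snapshot('scene');i=d['img'][210:330,260:420];cv2.imwrite('pics/s3.png',cv2.resize(i,None,fx=4.8,fy=4.8,interpolation=cv2.INTER_CUBIC))
E
```

```text
(no output)
```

View pics/s3.png

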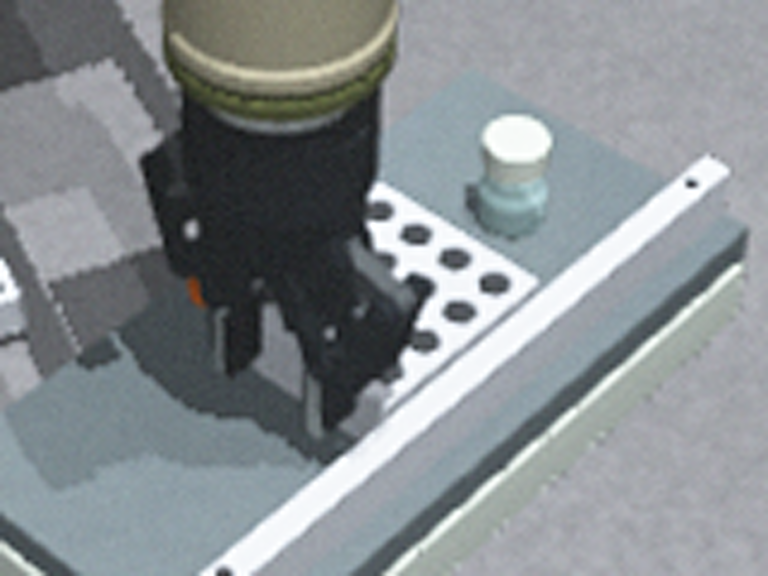

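```bash
python3 - <<'E'
from h import *
from bench import vision
d=vision.snapshot('scene')
t=np.radians(4.2);Rm=np.array([[np.cos(t),-np.sin(t)],[np.sin(t),np.cos(t)]])
for y in(-3,0,3):
  for z in(103,96): 
    p=np.r_[np.array([536,-69.6])+Rm@[46,50+y],z];print(y,z,((proj(d,p)-[260,210])*4.8+2).round(0))
for n,p in(('fence top front end +y',(46.5,170,90)),('-',(46.5,0,90))):
    q=np.r_[np.array([536,-69.6])+Rm@p[:2],p[2]];print(n,((proj(d,q)-[260,210])*4.8+2).round(0))
E
```

```text
-3 103 [[543. 272.]]
-3 96 [[541. 284.]]
0 103 [[547. 269.]]
0 96 [[546. 280.]]
3 103 [[551. 265.]]
3 96 [[550. 277.]]
fence top front end +y [[711. 153.]]
- [[471. 353.]]
```

Request:
step_arm(targets=[[[0, 0.4, 0, 0, 0, 0], [0, 0.8, 0, 0, 0, 0], [-0.1, 1.2, 0, 0, 0, 0]]])

```text
time: 13.05
tool_pos: [537.5, -132.1, 99.1]
tcp_rot: [179.9, 0.2, 94.1]
ft_force: [-0.4, -12.8, 0.8]
finger_gap: 42.6
grip_force: 6.2
```

Request:
step_arm(targets=[[[0, 0.4, 0, 0, 0, 0], [0, 0.8, 0, 0, 0, 0], [-0.1, 1.2, 0, 0, 0, 0]]])

```text
time: 13.3
tool_pos: [537.5, -132.0, 99.2]
tcp_rot: [179.9, 0.3, 94.0]
ft_force: [0.1, -16.6, 0.7]
finger_gap: 42.7
grip_force: 8.5
```

Force builds with no further motion, and the position matches the seat, so the pegs have dropped into the sockets. I'll retreat, close the fingers and go above the block centre.

Request:
step_arm(targets=[[[0.5, -8, 0, 0, 0, 0], [1, -16, 0, 0, 0, 0], [1, -16, 30, 0, 0, 0], [1, -16, 62, 0, 0, 0], [1, 10, 62, 0, 0, 0], [0, 40, 62, 0, 0, 0], [0, 55, 62, 0, 0, 0], [0, 55, 62, 0, 0, 0], [0, 55, 62, 0, 0, 0]]])

```text
time: 14.05
tool_pos: [536.7, -73.3, 160.1]
tcp_rot: [-180.0, -0.0, 94.2]
ft_force: [0.1, 0.7, -0.2]
finger_gap: 42.4
grip_force: 0.0
```

Request:
step_arm(targets=[[[0, 0, 0, 0, 0, 0], [0, 0, 0, 0, 0, 0], [0, 0, -10, 0, 0, 0], [0, 0, -20, 0, 0, 0], [0, 0, -26, 0, 0, 0], [0, 0, -30, 0, 0, 0], [0, 0, -32, 0, 0, 0], [0, 0, -34, 0, 0, 0], [0, 0, -35, 0, 0, 0]]], fingers=1)

```text
time: 14.8
tool_pos: [536.8, -74.0, 125.1]
tcp_rot: [-180.0, -0.0, 94.1]
ft_force: [0.5, -0.2, 0.1]
finger_gap: 0.0
grip_force: 0.0
```

Request:
step_arm(targets=[[[0, -1, -1, 0, 0, 0], [0, -1, -2, 0, 0, 0], [0, -1, -3, 0, 0, 0], [0, -1, -4, 0, 0, 0], [0, -1, -5, 0, 0, 0], [0, -1, -5.7, 0, 0, 0]]])

```text
time: 15.3
tool_pos: [536.8, -75.0, 119.6]
tcp_rot: [180.0, 0.0, 94.1]
ft_force: [0.6, -0.7, -0.2]
finger_gap: -0.2
grip_force: 0.0
```

Request:
step_arm(targets=[[[0, 0, -0.5, 0, 0, 0], [0, 0, -1, 0, 0, 0], [0, 0, -1.5, 0, 0, 0]]])

```text
time: 15.55
tool_pos: [537.0, -75.0, 118.8]
tcp_rot: [180.0, 0.0, 94.1]
ft_force: [-3.5, 1.8, 8.4]
finger_gap: -0.1
grip_force: 4.1
```

Request:
step_arm(targets=[[[0, 0, -0.4, 0, 0, 0], [0, 0, -0.8, 0, 0, 0], [0, 0, -1.2, 0, 0, 0]]])

```text
time: 15.8
tool_pos: [537.0, -75.0, 117.9]
tcp_rot: [180.0, 0.0, 94.1]
ft_force: [-4.5, 1.3, 9.4]
finger_gap: -0.2
grip_force: 4.4
```

Request:
step_arm(targets=[[[0, 0, -0.4, 0, 0, 0], [0, 0, -0.8, 0, 0, 0], [0, 0, -1.2, 0, 0, 0]]])

```text
time: 16.05
tool_pos: [537.0, -75.0, 116.8]
tcp_rot: [180.0, 0.0, 94.1]
ft_force: [-4.5, 1.1, 9.7]
finger_gap: -0.2
grip_force: 4.5
```

Moving down steadily at about 10 N; I'll continue.

Request:
step_arm(targets=[[[0, 0, -0.4, 0, 0, 0], [0, 0, -0.8, 0, 0, 0], [0, 0, -1.2, 0, 0, 0], [0, 0, -1.6, 0, 0, 0]]])

```text
time: 16.38
tool_pos: [537.0, -75.0, 115.2]
tcp_rot: [180.0, 0.0, 94.1]
ft_force: [-3.6, 1.7, 9.4]
finger_gap: -0.2
grip_force: 4.6
```

Request:
step_arm(targets=[[[0, 0, -0.4, 0, 0, 0], [0, 0, -0.8, 0, 0, 0], [0, 0, -1.2, 0, 0, 0]]])

```text
time: 16.63
tool_pos: [537.0, -75.0, 114.1]
tcp_rot: [180.0, 0.0, 94.1]
ft_force: [-6.7, 2.1, 12.8]
finger_gap: 0.0
grip_force: 6.8
```

Request:
step_arm(targets=[[[0, 0, -0.4, 0, 0, 0], [0, 0, -0.8, 0, 0, 0]]])

```text
time: 16.8
tool_pos: [537.0, -75.0, 114.0]
tcp_rot: [180.0, 0.0, 94.1]
ft_force: [-9.4, 2.2, 19.6]
finger_gap: -0.0
grip_force: 9.7
```

Request:
step_arm(targets=[[[0, 0, -0.4, 0, 0, 0], [0, 0, -0.8, 0, 0, 0]]])

```text
time: 16.97
tool_pos: [537.1, -75.0, 113.9]
tcp_rot: [180.0, 0.0, 94.1]
ft_force: [-12.6, 2.9, 25.8]
finger_gap: -0.3
grip_force: 12.9
```

It bottomed at TCP z = 114, the expected flush height. I'll lift off and check.

Request:
step_arm(targets=[[[0, 0, 3, 0, 0, 0], [0, 0, 25, 0, 0, 0], [0, 0, 60, 0, 0, 0], [0, 0, 100, 0, 0, 0], [0, 0, 130, 0, 0, 0], [-35, -20, 130, 0, 0, 0], [-70, -40, 130, 0, 0, 0], [-105, -60, 130, 0, 0, 0], [-130, -90, 130, 0, 0, 0], [-130, -130, 130, 0, 0, 0], [-130, -150, 130, 0, 0, 0], [-130, -150, 130, 0, 0, 0]]])

```text
time: 17.97
tool_pos: [406.0, -228.6, 241.6]
tcp_rot: [180.0, 0.1, 93.8]
ft_force: [0.8, -0.4, 0.6]
finger_gap: -0.5
grip_force: 0.0
```

```bash
python3 - <<'E'
from h import *
from bench import vision,r
print(r.sense()['tool_pos'])
d=vision.snapshot('scene');i=d['img'][220:320,280:420];a=cv2.resize(i,None,fx=5,fy=5,interpolation=cv2.INTER_CUBIC)
cv2.imwrite('pics/s4.png',a)
t=np.radians(4.2);Rm=np.array([[np.cos(t),-np.sin(t)],[np.sin(t),np.cos(t)]])
for z in(92,94):
  for c in((46,50),(-46,50),(-46,-50),(46,-50)):
    p=np.r_[np.array([536,-69.6])+Rm@c,z];print(z,c,((proj(d,p)-[280,220])*5+2).round(0))
E
```

```text
[ 405.99109103 -228.61161134  241.63719614]
92 (46, 50) [[468. 249.]]
92 (-46, 50) [[300. 145.]]
92 (-46, -50) [[137. 268.]]
92 (46, -50) [[307. 382.]]
94 (46, 50) [[468. 245.]]
94 (-46, 50) [[300. 142.]]
94 (-46, -50) [[137. 264.]]
94 (46, -50) [[307. 379.]]
```

View pics/s4.png

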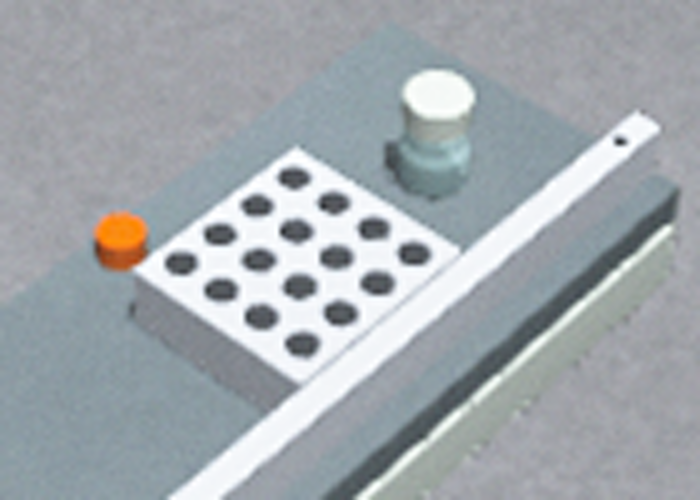

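The block sits flush and square. Its corners at (297,148), (461,248), (300,384) and (135,270) match the flush prediction, and the jar and cap are unmoved.

```bash
python3 -c "
from bench import r
print(r.hand_in())"
```

```text
the job is handed in; nothing more can be done
None
```

The block is pressed fully home, flush and square on the seat by my last camera check, with the jar and cap unmoved; I handed the job in at about 18 s, and it returned no verdict.

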